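Fit-check a printed splined coupling in the hub under test

TASK

One of the two printed hubs stands on the round blue test plate: take the coupling with as many ribs as that hub has slots (yellow has three, white has four), turn it until its ribs drop into the slots and push it fully home against the hub's spring, its flange flat on the hub. Finish while still gripping the coupling and pressing it down; do not let go. Leave the other coupling in its holder and do not disturb the other parts on the table.

Things in the scene. Friction and masses are not known exactly. Their poses are not given: they have to be found in the camera images.
- hub3_mouth (a point): mouth centre, on the top face, of the fixed three-slot hub (off-white, 64 mm diameter, top 51 mm above the table), on the blue or the white plate at any yaw. Bore 20 mm with three radial slots 9.5 mm wide reaching 18.5 mm from the axis, 120 degrees apart, the first along this point's +x; z up. 1.3 mm lead-in; a black mark on the top face continues each slot outwards.
- plunger3 (a joint): orange spring plunger inside the three-slot hub, value in m pressed down: 0 at rest with its top 14 mm below the mouth, 0.012 when a coupling is fully home; needs about 6 N to start and 10 N fully home, and springs back up.
- coup3_grip (a point): centre of the square grip of the yellow three-ribbed coupling (loose, 80 to 170 g, 82 mm tall, upright in its holder). Grip 28 x 28 mm, faces square to this point's x and y, reaching 25 mm above and below it; z up. Below the grip a flange (underside 31 mm below this point), then the splined shank, its foot 57 mm below this point.
- coup3: the same yellow coupling; origin at the centre of the shank's foot, axes as at its grip. Shank 26 mm long: 18 mm core with three ribs 7 mm wide reaching 17 mm from the axis, 120 degrees apart, the first along +x. Flange 50 mm diameter, 6 mm thick; a black tab on it, reaching 30 mm from the axis, shows the direction of each rib.
- holder3: fixed grey ring, 68 mm outside, 43 mm bore, 34 mm tall, that the yellow coupling's flange rests on (the shank hangs in the bore with about 4 mm of side play); origin at its centre on the table
- hub4_mouth (a point): mouth centre, on the top face, of the fixed four-slot hub (off-white, 64 mm diameter, top 51 mm above the table), on the blue or the white plate at any yaw. Bore 20 mm with four radial slots 9.5 mm wide reaching 18.5 mm from the axis, 90 degrees apart, the first along this point's +x; z up. 1.3 mm lead-in; a black mark on the top face continues each slot outwards.
- plunger4 (a joint): orange spring plunger inside the four-slot hub, value in m pressed down: 0 at rest with its top 14 mm below the mouth, 0.012 when a coupling is fully home; needs about 6 N to start and 10 N fully home, and springs back up.
- coup4_grip (a point): centre of the square grip of the white four-ribbed coupling (loose, 80 to 170 g, 82 mm tall, upright in its holder). Grip 28 x 28 mm, faces square to this point's x and y, reaching 25 mm above and below it; z up. Below the grip a flange (underside 31 mm below this point), then the splined shank, its foot 57 mm below this point.
- coup4: the same white coupling; origin at the centre of the shank's foot, axes as at its grip. Shank 26 mm long: 18 mm core with four ribs 7 mm wide reaching 17 mm from the axis, 90 degrees apart, the first along +x. Flange 50 mm diameter, 6 mm thick; a black tab on it, reaching 30 mm from the axis, shows the direction of each rib.
- holder4: fixed grey ring, 68 mm outside, 43 mm bore, 34 mm tall, that the white coupling's flange rests on (the shank hangs in the bore with about 4 mm of side play); origin at its centre on the table
- plate_blue: fixed round blue test plate, 100 mm diameter, 6 mm thick, under one of the hubs; origin at the centre of its underside
- plate_white: fixed round white parking plate, 100 mm diameter, 6 mm thick, under the other hub; origin at the centre of its underside
- gear: black printed gear, 42 mm across, 18 mm tall, lying between the holders and the hubs; a bystander, origin at the centre of its underside
- insulator_yellow: yellow ribbed cylinder, 52 mm diameter, 77 mm tall, standing; a bystander, origin at the centre of its underside
- insulator_white: white ribbed cylinder, 52 mm diameter, 77 mm tall, standing; a bystander, origin at the centre of its underside
- funnel: black flared nozzle, foot 68 mm diameter, 85 mm tall, standing; a bystander, origin at the centre of its underside
- spool: small filament spool lying flat, black and orange, 100 mm diameter, 50 mm tall; a bystander, origin at the centre of its underside
- caliper: steel caliper lying flat along its own x, 200 mm long, 12 mm thick; a bystander, origin at the centre of its underside
- parts_tray: green open tray of small prints, 130 x 180 x 40 mm; a bystander, origin at the centre of its underside
Things that resemble listed ones, but are neither listed nor needed, are in the scene too. What is shaped like the coup4 but purple is not meant. Leave any turquoise look-alike of the holder3 alone.

How it is judged:
By the outcome, as a careful person would: the job done as asked, in the order asked, and still so for the second after the job is handed in, while the arm keeps its last pose, push and grip.
It also fails if it takes over 35 s, if anything falls off the work surface, if the arm or the gripper's body presses on something with over 40 N, if the wrist force passes 120 N, or if a joint passes its speed limit or range.

ROBOT

A 7-joint arm with a two-finger parallel gripper is mounted at the origin on the work surface. World frame = base frame: x ahead of the robot, y to its left, z up, the work surface at z = 0. Lengths are in m, angles in rad, forces in N, time in s.
With the tool pointing down it reaches from about 0.35 to 0.9 m from the base axis. Payload 8.1 kg.
Tool frame: the origin (TCP) lies on the centre line of the jaws, within the pads' length; the fingertips stand 17 mm ahead of it and the grasp point (between the pads) lies 2 mm behind it; z points along the fingers, y is the direction in which the jaws open and shut (so a half turn about z gives the same grasp; the last joint's range is limited). The gripper opens to 92 mm and grips with 3 to 60 N. Pads are 19 mm wide; open, the fingers measure 130 mm over their backs; the gripper's body (75 mm by 190 mm) begins 47 mm behind the grasp point.
Start: joints at [1.02, 0.434, 0.025, 1.573, -0.012, 1.134, -0.075], TCP at [0.271, -0.563, 0.222] pointing down, gripper open.
Joint ranges: [-2.62, 2.62], [-0.44, 2.09], [-1.27, 1.32], [0.08, 2.57], [-1.32, 4.46], [0.12, 2], [-2.74, 2.74]. Speed limits (rad/s): [2.22, 2.22, 3.01, 3.01, 3.14, 3.14, 3.14].

INTERFACE

Orientations are given as a rotation vector (axis times angle).
In Python, from cell import arm gives the robot as it stands.
- The arm moves only by the shell command python3 -m creep 'ROWS' [FORCE]. ROWS is JSON, a list that holds one entry, the list of rows, each a list of 7 numbers: the shift along the world's x, y, z in cm, then the turn, a rotation vector about the world's x, y, z in degrees, then the opening, from -1 (shut) to 1 (fully open), so that 0 is half open. In form: [[[tx, ty, tz, ax, ay, az, jaw], ...]]. A call has 1 to 5 rows; each row is the pose to reach, as a shift and turn from the pose commanded when the call began; what a row does not reach only later rows make up. A row lasts 1/10 s, in which the tool goes at most 50 mm and 8.59 degrees, less where a joint would pass 70% of its speed; a pose out of reach is approached as far as the arm can. A call with a gripper value outside its range is refused whole. The fingers move at their own pace and stop on an object; FORCE is the grip in N (left out, the last holds). Time passes only in rows, so rows that repeat a pose let the fingers close. It gives the time, the measured TCP pose, the force and the opening at its end, in the units of the state.
- arm.observe(): the state, without advancing time (a new reading comes with each control period).
- arm.get_image(name): name is "side" or "top"; returns the picture (384x512x3 uint8, red, green, blue); there is no depth.
- arm.camera_model(name): a dict with "vfov" (degrees; the focal length in pixels is half the picture's height over the tangent of half this angle, whatever the lens; pixels are square), "cx", "cy" (the principal point, pixels), "cam_to_world" (4x4, takes a point from camera to world coordinates). Camera axes: x right, y down, z forward; pixel columns grow to the right and rows downward; lengths in m; the calibration is good to about 2 mm. A picture is of the moment at which its call begins. camera_model takes no time and is no camera call.
- arm.sign_off(): hands the job in, once; it reports no verdict.
The state is a dict: "clock": time; "joints": joint angles; "dq": joint speeds; "joint_efforts": joint torques, N m; "position": TCP position; "ee_rot": TCP orientation; "force": force on the tool from outside, world axes, zero at the start; "ft_torque": the same for the moment, N m; "width": opening from 0.0 (shut) to 1.0 (fully open).
Only numpy, scipy, OpenCV 4.12 (cv2) and the standard library are available. Lean on these libraries where they do the work, as an engineer would, in place of code of your own. Each camera call takes 0.05 s, during which the arm holds its last target.

## Working session

There is one attempt and no reset: what is moved stays moved. The work goes in short steps, Python scripts to look and compute and a shell command to move; the robot and the scene stay as the last step left them, time stands still between calls to the robot, and variables do not carry over. Pictures are saved under pics/ and viewed, and the job is handed in when it is done.

```bash
mkdir -p pics; ls; python3 - <<'E'
from cell import arm
import cv2,numpy as np
print(arm.observe())
for n in("side","top"):
    im=arm.get_image(n); cv2.imwrite(f"pics/{n}0.png",im[...,::-1]); print(n,{k:np.round(v,4).tolist() for k,v in arm.camera_model(n).items() if not isinstance(v,str)})
E
```

```text
pics
{'clock': 0.0, 'joints': array([ 1.02039848,  0.43522653,  0.02495292,  1.57411277, -0.01159798,
        1.13400757, -0.07510293]), 'dq': array([-2.56460011e-03,  2.77266418e-04,  1.01037687e-03, -9.33122308e-04,
        1.80334413e-03, -9.38258161e-04, -5.05072535e-05]), 'joint_efforts': array([ 1.03623090e-03, -6.67848158e+01,  9.86110680e-01, -3.14470911e+01,
       -6.03797031e-02,  4.28106403e-02,  2.70364071e-04]), 'position': array([ 0.27033918, -0.56291699,  0.22133649]), 'ee_rot': array([-3.06170042e+00, -6.97114222e-01,  7.71932761e-04]), 'force': array([-0.26643583,  0.16399426, -0.30288928]), 'ft_torque': array([-0.03965928,  0.02075173,  0.01464412]), 'width': 0.9999354106526328}
side {'vfov': 53.6664, 'cx': 251.2972, 'cy': 198.8411, 'cam_to_world': [[-0.8162, -0.336, 0.47, 0.1174], [-0.5777, 0.4796, -0.6605, 0.5638], [-0.0035, -0.8106, -0.5856, 0.591], [0.0, 0.0, 0.0, 1.0]]}
top {'vfov': 50.4716, 'cx': 257.4352, 'cy': 193.454, 'cam_to_world': [[-0.0058, -0.9969, 0.0783, 0.4589], [-1.0, 0.0062, 0.0049, -0.0047], [-0.0054, -0.0783, -0.9969, 1.0328], [0.0, 0.0, 0.0, 1.0]]}
```

View pics/top0.png

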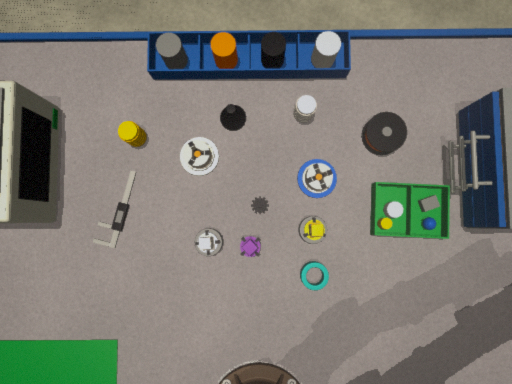

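View pics/side0.png

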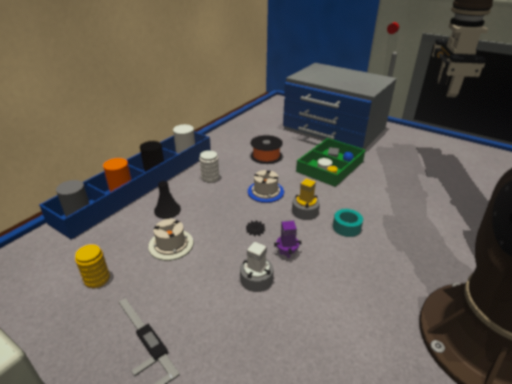

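```bash
python3 - <<'E'
import cv2,numpy as np
t=cv2.imread("pics/top0.png")
a=[cv2.resize(t[y-25:y+25,x-25:x+25],(380,290*380//290),interpolation=cv2.INTER_CUBIC) for x,y in((318,178),(313,230),(208,242),(199,156))]
o=np.vstack([np.hstack(a[:2]),np.hstack(a[2:])])
cv2.imwrite("pics/crop0.png",cv2.resize(o,(600,600)))
E
```

```text
(no output)
```

View pics/crop0.png

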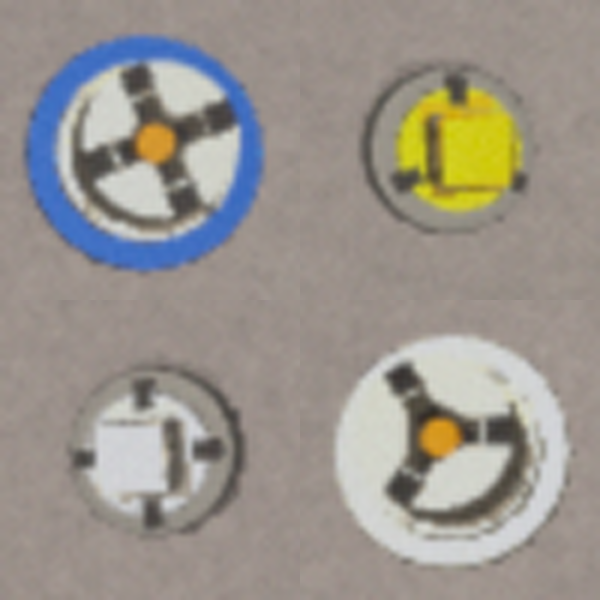

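```bash
cat > h.py <<'E'
import cv2,numpy as np
from cell import arm
from scipy.spatial.transform import Rotation as R
def cam(n):
    c=arm.camera_model(n); return c
def cast(n,uv,z):
    c=cam(n); f=192/np.tan(np.radians(c["vfov"]/2)); uv=np.atleast_2d(uv).astype(float)
    d=np.c_[(uv[:,0]-c["cx"])/f,(uv[:,1]-c["cy"])/f,np.ones(len(uv))]
    T=np.array(c["cam_to_world"]); d=d@T[:3,:3].T; o=T[:3,3]
    return o+d*((z-o[2])/d[:,2])[:,None]
def proj(n,P):
    c=cam(n); f=192/np.tan(np.radians(c["vfov"]/2)); T=np.linalg.inv(np.array(c["cam_to_world"]))
    p=np.atleast_2d(P)@T[:3,:3].T+T[:3,3]
    return np.c_[f*p[:,0]/p[:,2]+c["cx"],f*p[:,1]/p[:,2]+c["cy"]]
def snap(n,name):
    im=arm.get_image(n)[...,::-1].copy(); cv2.imwrite(f"pics/{name}.png",im); return im
def crop(im,uv,r,k,name):
    x,y=map(int,np.round(uv)); x0,y0=max(x-r,0),max(y-r,0)
    cv2.imwrite(f"pics/{name}.png",cv2.resize(im[y0:y+r,x0:x+r],None,fx=k,fy=k,interpolation=cv2.INTER_CUBIC)); print("origin",x0,y0)
E
python3 - <<'E'
from h import *
for n in("top","side"):
    im=cv2.imread(f"pics/{n}0.png"); hsv=cv2.cvtColor(im,cv2.COLOR_BGR2HSV)
    m=cv2.inRange(hsv,(105,120,100),(120,255,255))
    k,l,s,c=cv2.connectedComponentsWithStats(m)
    for i in range(1,k):
        if s[i,4]>80:
            cnt=cv2.findContours((l==i).astype(np.uint8),0,2)[0][0]
            h=cv2.convexHull(cnt)[:,0]; W=cast(n,h,.006)
            print(n,"blue",s[i],c[i].round(1),np.round((W.max(0)+W.min(0))/2,4),np.round(np.ptp(W,axis=0),3))
    for lo,hi,t,z in(((10,150,120),(20,255,255),"orange",.037),((24,150,120),(35,255,255),"yellow",.09),((135,100,60),(155,255,255),"purple",.04)):
        k,l,s,c=cv2.connectedComponentsWithStats(cv2.inRange(hsv,lo,hi))
        for i in range(1,k):
            if s[i,4]>6: print(n,t,s[i,4],c[i].round(1),cast(n,c[i],z).round(4))
T=cv2.imread("pics/top0.png"); S=cv2.imread("pics/side0.png")
crop(T,(208,242),25,12,"ct"); crop(S,(265,185),28,12,"shub"); crop(S,(257,265),28,12,"sc")
crop(T,(318,178),25,12,"th")
s=arm.observe(); print(R.from_rotvec(s["ee_rot"]).as_matrix().round(3))
E
```

```text
top blue [   0   29  512   42 4603] [255.3  47.1] [0.9137 0.005  0.006 ] [0.106 1.334 0.   ]
top blue [226  30  99   3 153] [273.1  31.1] [ 0.9643 -0.0479  0.006 ] [0.005 0.256 0.   ]
top blue [492  92  14 135 867] [498.5 159.5] [ 0.6257 -0.6119  0.006 ] [0.343 0.016 0.   ]
top blue [298 159  39  39 401] [315.5 179. ] [ 0.5781 -0.1507  0.006 ] [0.097 0.096 0.   ]
top blue [424 218  12  11 102] [429.4 223.1] [ 0.4625 -0.4308  0.006 ] [0.025 0.028 0.   ]
top orange 497 [222.8  44. ] [[0.9163 0.0855 0.037 ]]
top orange 36 [196.9 153.4] [[0.6375 0.1495 0.037 ]]
top orange 31 [318.5 176.4] [[ 0.5782 -0.1502  0.037 ]]
top yellow 303 [127.3 130.4] [[0.6837 0.3055 0.09  ]]
top yellow 107 [385.9 223. ] [[ 0.4629 -0.2957  0.09  ]]
top yellow 285 [314.6 229.5] [[ 0.4489 -0.1312  0.09  ]]
top purple 253 [249.7 245.9] [[0.4096 0.0196 0.04  ]]
side blue [285  82  85  20 174] [328.1  91.9] [ 0.7881 -0.9277  0.006 ] [0.401 0.024 0.   ]
side blue [197  90  87  44 273] [237.7 111.1] [ 0.9554 -0.5702  0.006 ] [0.052 0.524 0.   ]
side blue [389 117 123  31 278] [453.8 132.5] [ 0.2662 -0.8172  0.006 ] [0.402 0.021 0.   ]
side blue [248 185  36  17 176] [265.1 195.7] [ 0.5773 -0.1449  0.006 ] [0.096 0.092 0.   ]
side blue [  0 216  44  26 208] [ 21.  228.3] [0.968  0.3145 0.006 ] [0.018 0.108 0.   ]
side orange 278 [114.5 163.9] [[0.9817 0.0243 0.037 ]]
side orange 16 [169.2 231.6] [[0.64   0.1456 0.037 ]]
side yellow 47 [332.3 168.5] [[ 0.4274 -0.2258  0.09  ]]
side yellow 49 [308.1 182.5] [[ 0.4469 -0.134   0.09  ]]
side yellow 12 [313.3 201. ] [[ 0.4013 -0.0741  0.09  ]]
side yellow 17 [301.3 201.6] [[ 0.4222 -0.0567  0.09  ]]
side yellow 267 [ 87.3 252.3] [[0.6738 0.3176 0.09  ]]
side purple 117 [288.4 225.7] [[ 0.4315 -0.0213  0.04  ]]
side purple 290 [287.2 243.6] [[0.4031 0.0312 0.04  ]]
origin 183 217
origin 237 157
origin 229 237
origin 293 153
[[ 0.901  0.433 -0.001]
 [ 0.433 -0.901  0.001]
 [-0.    -0.001 -1.   ]]
```

```bash
python3 -c "
import cv2,numpy as np
a=[cv2.resize(cv2.imread(f'pics/{n}.png'),(300,300)) for n in('ct','th','sc','shub')]
cv2.imwrite('pics/q.png',np.vstack([np.hstack(a[:2]),np.hstack(a[2:])]))"
```

```text
(no output)
```

View pics/q.png

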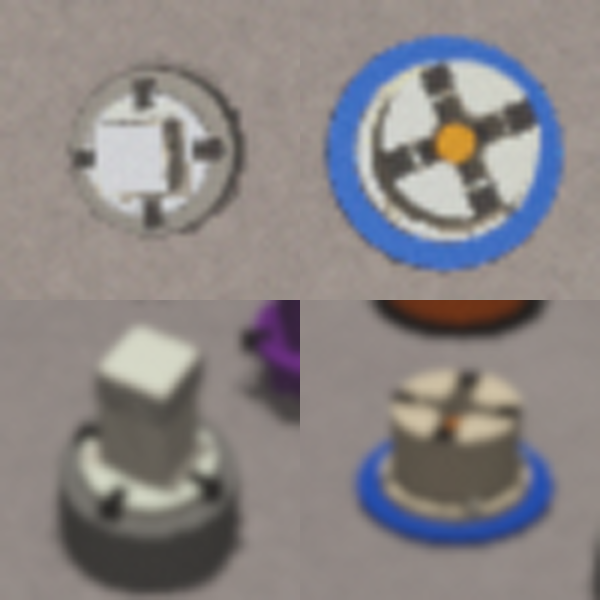

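```bash
cat >> h.py <<'E'
def darkc(im,seeds,r=4,thr=95):
    g=cv2.cvtColor(im,cv2.COLOR_BGR2GRAY).astype(float); out=[]
    for s in seeds:
        p=np.array(s,float)
        for _ in range(3):
            x,y=np.round(p).astype(int); yy,xx=np.mgrid[y-r:y+r+1,x-r:x+r+1]
            w=np.clip(thr-g[y-r:y+r+1,x-r:x+r+1],0,None)*(np.hypot(xx-p[0],yy-p[1])<r+.5)
            if w.sum()==0: break
            p=np.array([(w*xx).sum(),(w*yy).sum()])/w.sum()
        out.append(p)
    return np.array(out)
def ang4(W):
    c=W[:,:2].mean(0); a=np.arctan2(*(W[:,:2]-c).T[::-1]); return c,np.degrees(np.angle(np.exp(4j*a)))/4,np.degrees(a)
E
python3 - <<'E'
from h import *
T=cv2.imread("pics/top0.png"); S=cv2.imread("pics/side0.png")
J=[("top",T,[(206.8,232.5),(197,243.3),(217.7,241.8),(208.3,252.3)],.040,"coup",3),
("top",T,[(316,166.3),(329.7,172.2),(310,180.5),(323.8,186)],.051,"hub",3),
("side",S,[(242.5,259.5),(247.5,271),(264,268.5)],.040,"coup",3),
("side",S,[(257,173),(278,176.2),(269,170.5),(262,180)],.051,"hub",2)]
for n,im,s,z,t,r in J:
    p=darkc(im,s,r); W=cast(n,p,z); print(n,t,p.round(1).tolist(),W[:,:2].round(4).tolist()); 
    if len(W)==4:
        c,a,aa=ang4(W);print("  c",c.round(4),"yaw",a.round(2),np.round(aa%90,1),np.linalg.norm(W[:,:2]-c,axis=1).round(4),"d opp",(W[0]+W[3]-W[1]-W[2])[:2].round(4)/2)
# grip top
for n,im in(("top",T),("side",S)):
    hsv=cv2.cvtColor(im,cv2.COLOR_BGR2HSV); m=cv2.inRange(hsv,(0,0,195),(179,60,255))
    k,l,s,c=cv2.connectedComponentsWithStats(m)
    for i in range(1,k):
        if s[i,4]>40 and abs(c[i][1]-250)<20 and 190<c[i][0]<270:
            print(n,"grip",s[i],c[i].round(1),cast(n,c[i],.09).round(4))
E
```

```text
top coup [[206.3, 231.8], [196.3, 243.0], [217.6, 241.3], [207.9, 252.6]] [[0.4443, 0.1248], [0.4174, 0.149], [0.4211, 0.0975], [0.3941, 0.1208]]
  c [0.4192 0.123 ] yaw [4.09 4.09 4.18 4.98] [4.1 4.1 4.2 5. ] [0.0252 0.026  0.0256 0.0252] d opp [-0.     -0.0004]
top hub [[315.3, 165.8], [329.4, 171.9], [308.0, 180.0], [323.3, 186.1]] [[0.6026, -0.1409], [0.5874, -0.1747], [0.5679, -0.1224], [0.5529, -0.1592]]
  c [ 0.5777 -0.1493] yaw [18.66 20.85 19.98 21.75] [18.7 20.8 20.  21.7] [0.0263 0.0272 0.0286 0.0267] d opp [ 0.0001 -0.0015]
side coup [[245.4, 261.0], [249.1, 275.7], [268.2, 272.0]] [[0.4456, 0.1243], [0.4164, 0.1522], [0.3914, 0.123]]
side hub [[257.0, 173.0], [275.8, 177.4], [267.7, 171.9], [263.3, 182.2]] [[0.6067, -0.1507], [0.5537, -0.1611], [0.5864, -0.1718], [0.5679, -0.1231]]
  c [ 0.5787 -0.1516] yaw [ 2.02 20.71 21.06 20.62] [ 2.  20.7 21.1 20.6] [0.0281 0.0268 0.0215 0.0305] d opp [0.0173  0.02955]
top grip [198 238  13  14 130] [204.  243.4] [[0.4184 0.1237 0.09  ]]
side grip [249 243  15  11 106] [256.3 247.8] [[0.4193 0.1239 0.09  ]]
```

Candidates: white coupling in grey holder at (208,242) – four tabs, white; purple four-ribbed look-alike at (250,246) is excluded; yellow at (313,230) has three tabs. The hub on the blue plate at (318,178) has four slots, so the white coupling is the right one (confirmed in the crop). The plan is to go above it with jaws along x.

```bash
python3 -m creep '[[[1,4.6,0,0,0,4.6,1],[2,9.2,0,0,0,9.2,1],[3,13.8,0,0,0,13.8,1],[4,18.4,0,0,0,18.4,1],[5,22.9,0,0,0,22.9,1]]]' 20
python3 -m creep '[[[1,4.6,0,0,0,4.6,1],[2,9.2,0,0,0,9.2,1],[3,13.8,0,0,0,13.8,1],[4,18.4,0,0,0,18.4,1],[5,22.9,0,0,0,22.9,1]]]'
python3 -m creep '[[[1,4.6,0,0,0,4.6,1],[2,9.2,0,0,0,9.2,1],[3,13.8,0,0,0,13.8,1],[4,18.4,0,0,0,18.4,1],[4.9,22.8,0,0,0,22.9,1]]]'
python3 -m creep '[[[0,0,0,0,0,0,1],[0,0,0,0,0,0,1]]]'
python3 - <<'E'
from h import *
s=arm.observe(); M=R.from_rotvec(s["ee_rot"]).as_matrix(); print(s["clock"],s["position"].round(4),M.round(3).tolist(),np.degrees(np.arctan2(M[1,1],M[0,1])),s["joints"].round(2),s["force"])
E
```

```text
clock: 0.6
position: [0.3205, -0.3323, 0.2219]
ee_rot: [-2.861, -1.296, 0.0]
force: [1.9, 1.1, -0.1]
width: 1.001
clock: 1.1
position: [0.3704, -0.1035, 0.2222]
ee_rot: [2.547, 1.838, -0.0]
force: [1.5, -1.1, -0.3]
width: 0.999
clock: 1.6
position: [0.4196, 0.1245, 0.2222]
ee_rot: [2.132, 2.307, 0.0]
force: [-0.7, -1.2, -0.3]
width: 1.0
clock: 1.8
position: [0.4192, 0.1233, 0.2218]
ee_rot: [-2.132, -2.306, 0.001]
force: [0.0, -0.6, 0.0]
width: 1.0
1.8 [0.4192 0.1233 0.2218] [[-0.078, 0.997, -0.001], [0.997, 0.078, 0.0], [0.0, -0.001, -1.0]] 4.478324153405042 [ 0.17  0.19 -0.66  1.96  0.14  1.03 -0.47] [ 0.03141632 -0.60510167  0.01731645]
```

```bash
python3 -m creep '[[[0,0,-4,0,0,0,1],[0,0,-8,0,0,0,1],[0,0,-11,0,0,0,1],[0,0,-11,0,0,0,1]]]'
python3 - <<'E'
from h import *
a=snap("side","s1"); b=snap("top","t1")
crop(a,(257,255),50,6,"s1c"); crop(b,(208,242),40,7,"t1c")
A=cv2.imread("pics/s1c.png");B=cv2.resize(cv2.imread("pics/t1c.png"),(200,200)); cv2.imwrite("pics/q1.png",np.hstack([cv2.resize(A,(400,400)),cv2.resize(cv2.imread("pics/t1c.png"),(400,400))]))
E
```

```text
clock: 2.2
position: [0.4169, 0.1197, 0.1091]
ee_rot: [-2.136, -2.299, 0.01]
force: [-0.7, 0.2, 0.7]
width: 1.001
origin 207 205
origin 168 202
```

View pics/q1.png

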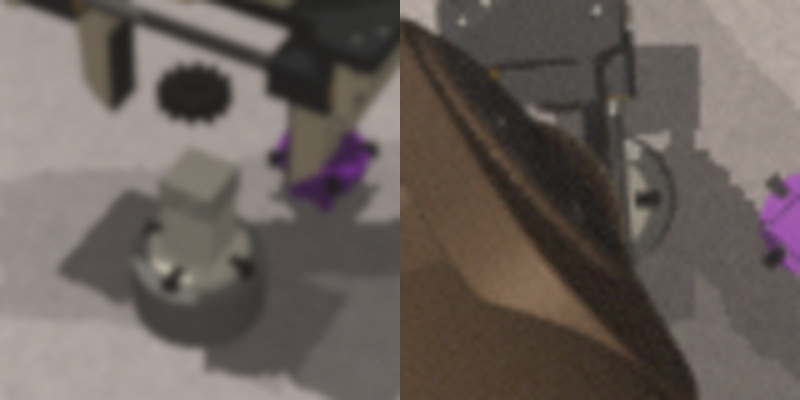

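```bash
python3 - <<'E'
from h import *
s=arm.observe(); M=R.from_rotvec(s["ee_rot"]).as_matrix(); p=s["position"]; print(s["clock"],p.round(4),M.round(3).tolist())
for e in(-.046,.046,0): print(e,proj("side",p+M@[0,e,.017]).round(1))
print(proj("side",[.419,.1235,.09]))
crop(cv2.imread("pics/s1.png"),(257,240),45,8,"s1d")
E
```

```text
2.3 [0.4195 0.1216 0.1125] [[-0.074, 0.997, -0.001], [0.997, 0.074, -0.001], [-0.001, -0.001, -1.0]]
-0.046 [[278.3 253.7]]
0.046 [[236.7 236.8]]
0 [[256.9 245. ]]
[[256.53292042 247.79933996]]
origin 212 195
```

View pics/s1d.png

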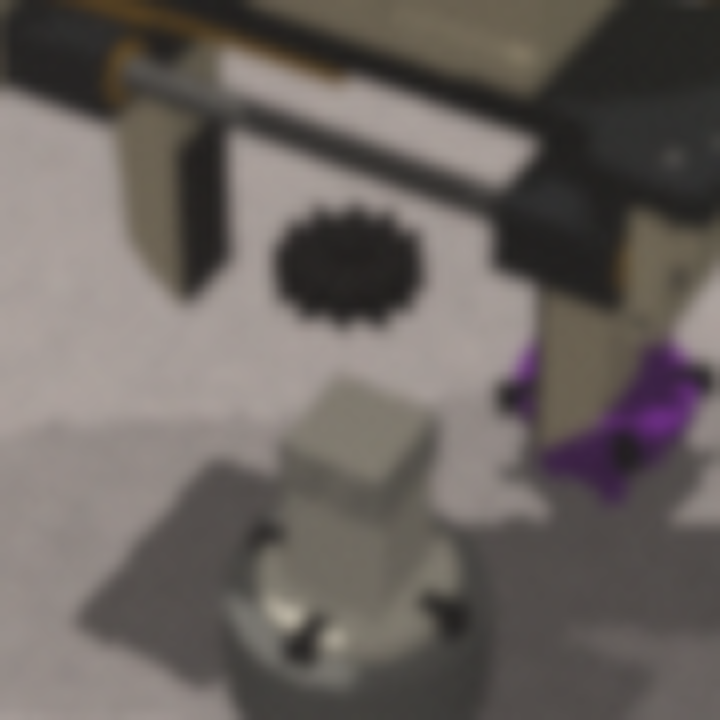

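```bash
python3 -m creep '[[[0,0,0,0,0,0,1],[0,0,0,0,0,0,1],[0,0,0,0,0,0,1]]]'
python3 - <<'E'
from h import *
a=snap("side","s2")
s=arm.observe(); M=R.from_rotvec(s["ee_rot"]).as_matrix(); p=s["position"]; print(s["clock"],p.round(4),s["force"].round(2),s["joints"].round(3))
for e in(-.046,.046): 
  for x in(-.0095,.0095): print(e,x,proj("side",p+M@[x,e,.017]).round(1))
crop(a,(257,240),45,8,"s2d")
E
```

```text
clock: 2.6
position: [0.4204, 0.1226, 0.1132]
ee_rot: [2.135, 2.303, 0.003]
force: [-0.9, 0.2, -0.2]
width: 1.002
2.65 [0.4202 0.1226 0.113 ] [ 0.06 -0.7   0.02] [ 0.097  0.342 -0.617  2.106  0.283  0.771 -0.622]
-0.046 -0.0095 [[280.  250.6]]
-0.046 0.0095 [[275.3 256.8]]
0.046 -0.0095 [[238.6 234. ]]
0.046 0.0095 [[233.3 239.5]]
origin 212 195
```

View pics/s2d.png

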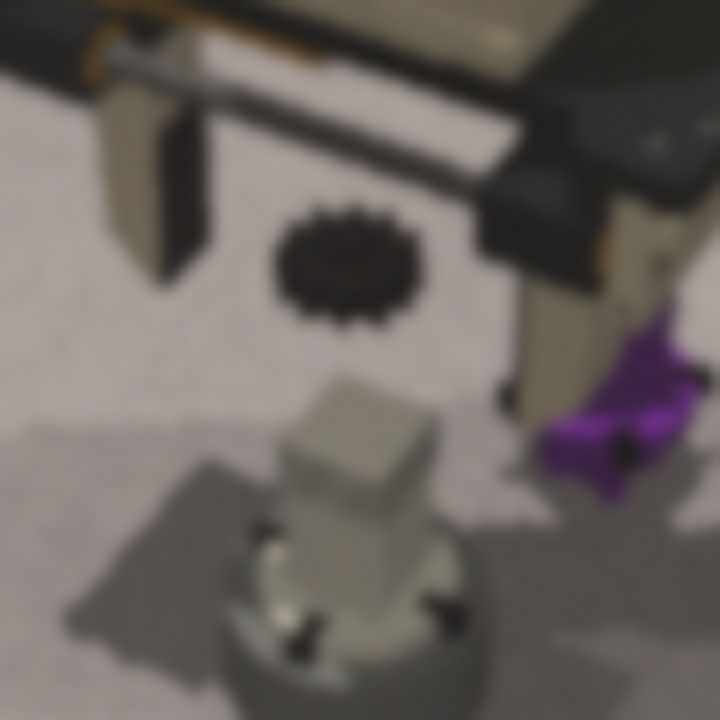

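```bash
python3 -m creep '[[[0,0,-1.5,0,0,0,1],[0,0,-3,0,0,0,1],[0,0,-3,0,0,0,1],[0,0,-3,0,0,0,1]]]'
python3 - <<'E'
from h import *
a=snap("side","s3")
s=arm.observe(); M=R.from_rotvec(s["ee_rot"]).as_matrix(); p=s["position"]; print(s["clock"],p.round(4),s["force"].round(2),s["joints"].round(3))
for e in(-.046,.046): 
  for x in(.0095,): print(e,x,proj("side",p+M@[x,e,.017]).round(1))
crop(a,(257,240),45,8,"s3d")
p=[0.27034,-0.5629,.2213];M=R.from_rotvec([-3.0617,-.697,0]).as_matrix()
for e in(-.046,.046): 
  for x in(-.0095,.0095): print("start",e,x,proj("side",p+M@[x,e,.017]).round(1))
crop(cv2.imread("pics/side0.png"),(462,80),48,6,"s0g")
cv2.imwrite("pics/q3.png",np.hstack([cv2.resize(cv2.imread("pics/"+f),(400,400)) for f in("s3d.png","s0g.png")]))
E
```

```text
clock: 3.05
position: [0.4196, 0.1227, 0.0825]
ee_rot: [-2.135, -2.304, 0.0]
force: [-0.3, -0.3, -0.0]
width: 0.999
3.1 [0.4199 0.1228 0.0828] [-0.17  0.39 -0.27] [ 0.065  0.39  -0.589  2.138  0.333  0.701 -0.67 ]
-0.046 0.0095 [[274.8 268.5]]
0.046 0.0095 [[233.9 251.1]]
origin 212 195
start -0.046 -0.0095 [[451.3 104. ]]
start -0.046 0.0095 [[443.7 103.6]]
start 0.046 -0.0095 [[443.   91.8]]
start 0.046 0.0095 [[436.   91.5]]
origin 414 32
```

View pics/q3.png

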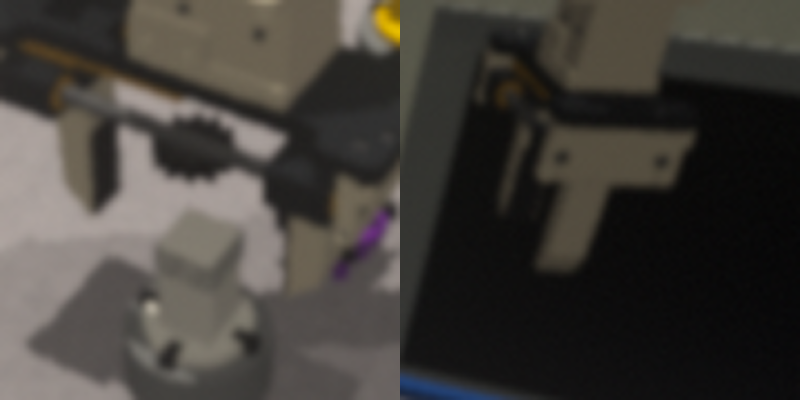

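```bash
python3 -m creep '[[[0,0,-1,0,0,0,1],[0,0,-1.7,0,0,0,1],[0,0,-1.7,0,0,0,1],[0,0,-1.7,0,0,0,1]]]'
python3 - <<'E'
from h import *
a=snap("side","s4");b=snap("top","t4")
s=arm.observe(); M=R.from_rotvec(s["ee_rot"]).as_matrix(); p=s["position"]; print(s["clock"],p.round(4),s["force"].round(2),s["joints"].round(3))
for e in(-.046,.046): 
  for x in(.0095,): print(e,x,proj("side",p+M@[x,e,.017]).round(1))
crop(a,(257,240),45,8,"s4d")
crop(b,(208,240),45,8,"t4d")
cv2.imwrite("pics/q4.png",np.hstack([cv2.resize(cv2.imread("pics/"+f),(400,400)) for f in("s4d.png","t4d.png")]))
E
```

```text
clock: 3.5
position: [0.4193, 0.1226, 0.0649]
ee_rot: [-2.135, -2.304, 0.001]
force: [-0.5, 0.1, 0.7]
width: 1.001
3.6 [0.4196 0.1227 0.0652] [-0.06 -0.59  0.34] [ 0.045  0.418 -0.569  2.155  0.365  0.66  -0.7  ]
-0.046 0.0095 [[274.7 274.9]]
0.046 0.0095 [[234.3 257.5]]
origin 212 195
origin 163 195
```

View pics/q4.png

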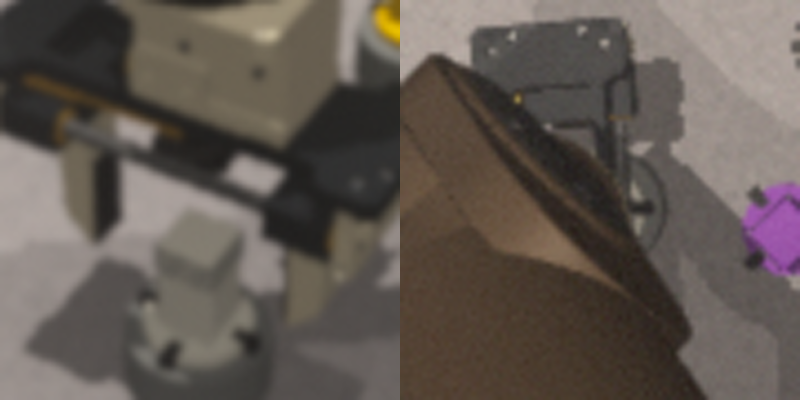

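```bash
python3 - <<'E'
from h import *
for z in(.11,.13,.15,.17): print(z,cast("top",[(178.8,199.5),(214.8,199.5),(196.8,199.5)],z).round(4).tolist())
crop(cv2.imread("pics/t4.png"),(205,215),35,10,"t4e")
E
```

```text
0.11 [[0.5187, 0.1786, 0.11], [0.5182, 0.0968, 0.11], [0.5185, 0.1377, 0.11]]
0.13 [[0.5174, 0.1746, 0.13], [0.5169, 0.0946, 0.13], [0.5172, 0.1346, 0.13]]
0.15 [[0.5161, 0.1707, 0.15], [0.5156, 0.0924, 0.15], [0.5159, 0.1315, 0.15]]
0.17 [[0.5148, 0.1667, 0.17], [0.5144, 0.0902, 0.17], [0.5146, 0.1284, 0.17]]
origin 170 180
```

View pics/t4e.png

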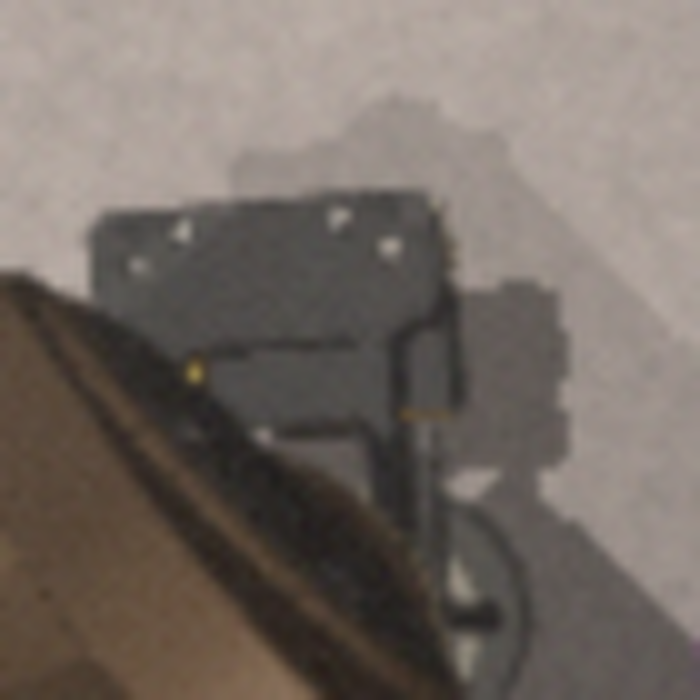

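```bash
python3 -m creep '[[[0,0,0,0,0,0,-0.2],[0,0,0,0,0,0,-0.2],[0,0,0,0,0,0,-0.2],[0,0,0,0,0,0,-0.2],[0,0,0,0,0,0,-0.2]]]' 35
python3 - <<'E'
from h import *
a=snap("side","s5")
s=arm.observe(); print(s["clock"],s["position"].round(4),s["force"].round(2),s["width"])
crop(a,(257,240),45,8,"s5d")
E
```

```text
clock: 4.1
position: [0.4196, 0.1226, 0.0652]
ee_rot: [2.135, 2.304, 0.0]
force: [0.2, 0.5, 0.8]
width: 0.612
4.15 [0.4196 0.1226 0.0652] [ 0.23  0.27 -0.21] 0.5691628123472
origin 212 195
```

View pics/s5d.png

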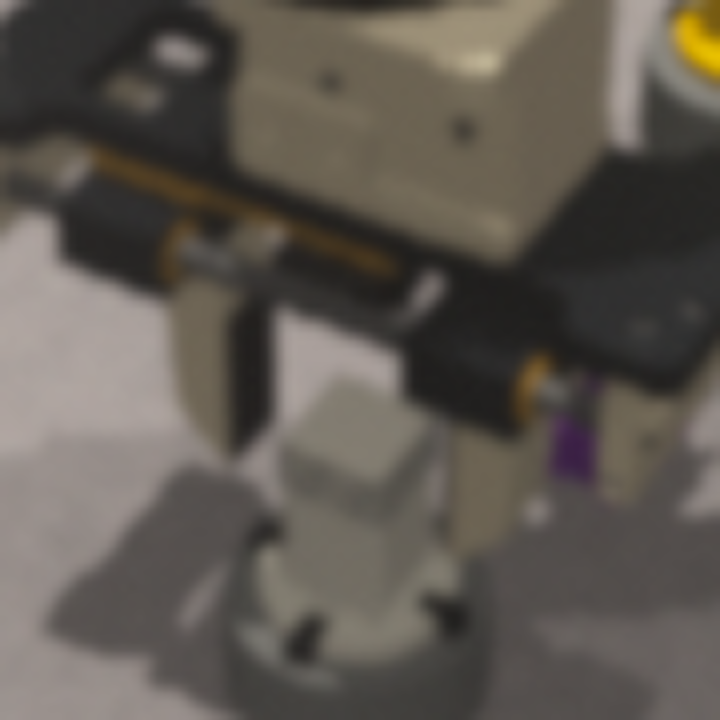

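```bash
python3 -m creep '[[[0,0,0,0,0,0,-0.7],[0,0,0,0,0,0,-0.7],[0,0,0,0,0,0,-0.7],[0,0,0,0,0,0,-0.7],[0,0,0,0,0,0,-0.7]]]' 35
python3 - <<'E'
from h import *
a=snap("side","s6")
s=arm.observe(); print(s["clock"],s["position"].round(4),s["force"].round(2),s["width"],s["width"]*92)
crop(a,(257,240),45,8,"s6d")
E
```

```text
clock: 4.65
position: [0.4196, 0.1226, 0.0651]
ee_rot: [2.135, 2.304, 0.0]
force: [-0.7, -0.0, -0.4]
width: 0.3
4.7 [0.4196 0.1226 0.0651] [ 0.79  0.43 -0.23] 0.3013940365500202 27.728251362601856
origin 212 195
```

View pics/s6d.png

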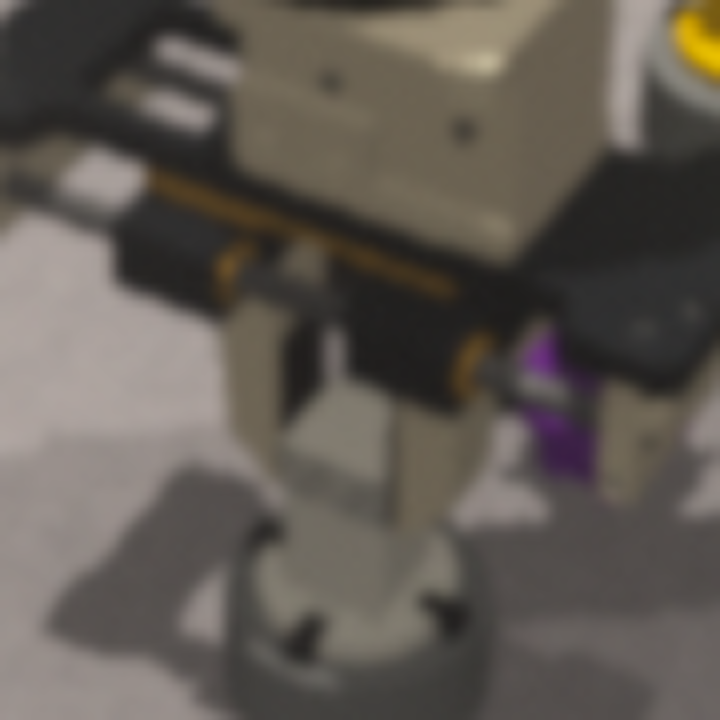

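```bash
python3 -m creep '[[[0,0,1,0,0,0,-0.7],[0,0,3,0,0,0,-0.7],[0,0,6,0,0,0,-0.7],[0,0,8,0,0,0,-0.7],[0,0,8,0,0,0,-0.7]]]'
python3 -m creep '[[[2.3,-4,0,0,0,3,-0.7],[4.6,-8,0,0,0,6,-0.7],[6.9,-12,0,0,0,9,-0.7],[9.2,-16,0,0,0,12,-0.7],[11.5,-20,0,0,0,15,-0.7]]]'
python3 -m creep '[[[2,-3.5,0,0,0,1.2,-0.7],[3.5,-6,0,0,0,1.2,-0.7],[4.3,-7.3,0,0,0,1.2,-0.7],[4.3,-7.3,0,0,0,1.2,-0.7],[4.3,-7.3,0,0,0,1.2,-0.7]]]'
python3 - <<'E'
from h import *
a=snap("side","s7");b=snap("top","t7")
s=arm.observe(); M=R.from_rotvec(s["ee_rot"]).as_matrix();print(s["clock"],s["position"].round(4),s["force"].round(2),s["width"],np.degrees(np.arctan2(M[1,1],M[0,1])),M[:,2].round(4),s["joints"].round(2))
crop(a,(265,150),45,8,"s7d");crop(b,(318,178),45,8,"t7d")
cv2.imwrite("pics/q7.png",np.hstack([cv2.resize(cv2.imread("pics/"+f),(400,400)) for f in("s7d.png","t7d.png")]))
E
```

```text
clock: 5.2
position: [0.4211, 0.1234, 0.148]
ee_rot: [2.134, 2.302, 0.006]
force: [0.1, -0.4, -1.8]
width: 0.303
clock: 5.7
position: [0.5347, -0.0793, 0.1446]
ee_rot: [-1.813, -2.565, 0.001]
force: [1.2, 0.4, -0.4]
width: 0.3
clock: 6.2
position: [0.5769, -0.1487, 0.1448]
ee_rot: [-1.787, -2.582, -0.001]
force: [0.3, 0.8, -1.0]
width: 0.301
6.3 [ 0.577  -0.1482  0.1452] [ 0.73 -0.34 -1.57] 0.3018434538052561 20.699161813024972 [-5.e-04  8.e-04 -1.e+00] [ 0.56  0.53 -0.57  1.7   0.33  1.01  0.23]
origin 220 105
origin 273 133
```

View pics/q7.png

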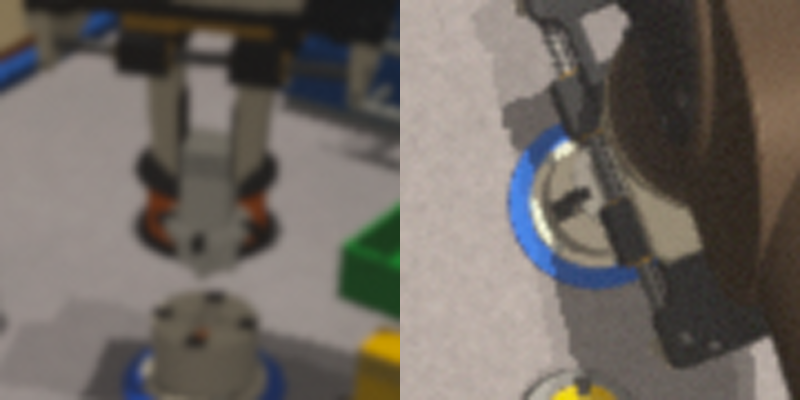

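```bash
python3 - <<'E'
from h import *
a=cv2.imread("pics/s7.png")
c=np.array([.577,-.148]); 
for k in range(4):
    t=np.radians(20.5+90*k)
    print(k,"tab",proj("side",[*(c+.0275*np.array([np.cos(t),np.sin(t)])),.120]).round(1),"gripcorner",proj("side",[*(c+.0198*np.array([np.cos(t+np.pi/4),np.sin(t+np.pi/4)])),.170]).round(1))
print("foot",proj("side",[*c,.088]).round(1),"hub",proj("side",[.578,-.150,.051]))
x=cv2.resize(a[125:195,235:295],None,fx=10,fy=8.5,interpolation=cv2.INTER_CUBIC); cv2.imwrite("pics/s7e.png",x)
E
```

```text
0 tab [[255.7 152.6]] gripcorner [[259.7 137.8]]
1 tab [[263.7 159.1]] gripcorner [[271.  139.1]]
2 tab [[276.9 155.2]] gripcorner [[273.4 134.1]]
3 tab [[268.6 148.8]] gripcorner [[262.4 132.9]]
foot [[266.  164.8]] hub [[265.80263779 176.41024592]]
```

View pics/s7e.png

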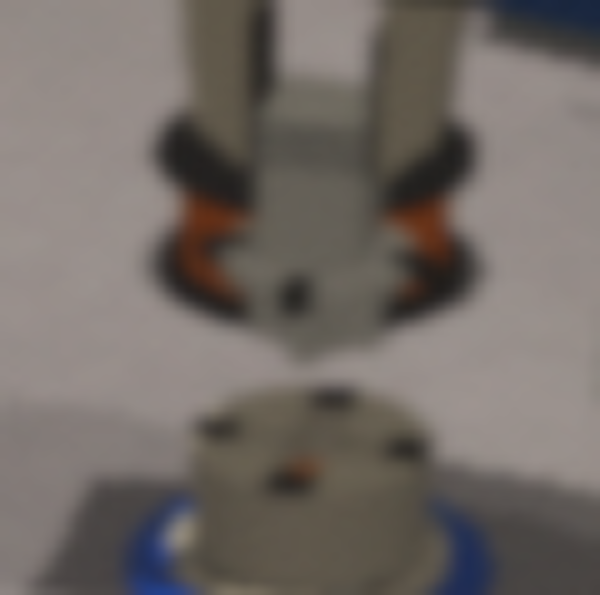

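```bash
python3 - <<'E'
from h import *
W=cast("side",[(263.5,181),(275.05,177.1),(267.75,171.4),(256.35,174.8)],.051)[:,:2]
c=W.mean(0);d=W-c;print(c,np.degrees(np.arctan2(d[:,1],d[:,0]))%90,np.linalg.norm(d,axis=1))
s=arm.observe();print(s["position"])
E
```

```text
[ 0.57935275 -0.15136125] [20.48953688 22.88378453 19.99501957 21.09854634] [0.02486076 0.02518933 0.0240791  0.0253766 ]
[ 0.57697747 -0.14821008  0.14516195]
```

```bash
python3 -m creep '[[[0.15,-0.23,-1,0,0,0,-0.7],[0.15,-0.23,-2.5,0,0,0,-0.7],[0.15,-0.23,-3.2,0,0,0,-0.7],[0.15,-0.23,-3.2,0,0,0,-0.7],[0.15,-0.23,-3.2,0,0,0,-0.7]]]'
python3 - <<'E'
from h import *
a=snap("side","s8")
s=arm.observe(); M=R.from_rotvec(s["ee_rot"]).as_matrix();print(s["clock"],s["position"].round(4),s["force"].round(2),np.degrees(np.arctan2(M[1,1],M[0,1])),M[:,2].round(4))
x=cv2.resize(a[135:205,235:295],None,fx=10,fy=8.5,interpolation=cv2.INTER_CUBIC); cv2.imwrite("pics/s8e.png",x)
c=s["position"][:2]
for k in range(4):
    t=np.radians(20.7+90*k)
    print(k,"tab",proj("side",[*(c+.0275*np.array([np.cos(t),np.sin(t)])),s["position"][2]-.0251]).round(1))
E
```

```text
clock: 6.8
position: [0.5789, -0.1525, 0.1128]
ee_rot: [-1.789, -2.582, 0.0]
force: [0.6, -0.7, -0.4]
width: 0.303
6.85 [ 0.5793 -0.1525  0.1132] [ 0.33  0.19 -0.76] 20.558717568909834 [ 2.e-04  2.e-04 -1.e+00]
0 tab [[255.9 162.4]]
1 tab [[263.8 169.1]]
2 tab [[276.6 165.1]]
3 tab [[268.5 158.6]]
```

View pics/s8e.png

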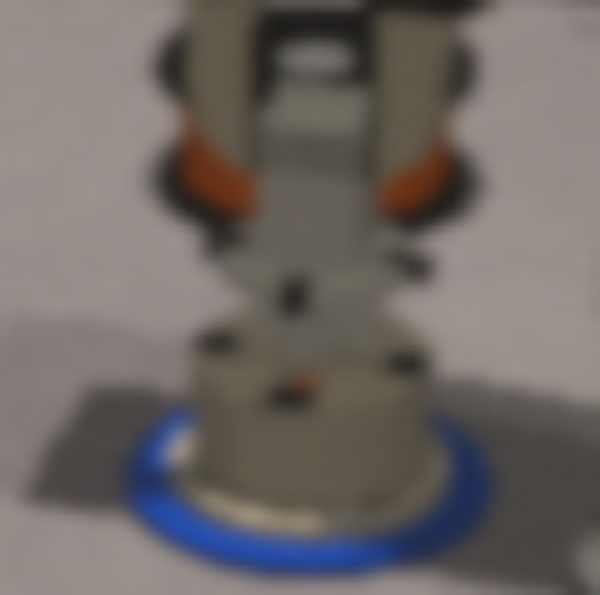

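```bash
python3 -m creep '[[[0,0.1,-0.2,0,0,0,-0.7],[0,0.1,-0.4,0,0,0,-0.7],[0,0.1,-0.4,0,0,0,-0.7]]]'
python3 -m creep '[[[0,0,-0.2,0,0,0,-0.7],[0,0,-0.4,0,0,0,-0.7],[0,0,-0.4,0,0,0,-0.7],[0,0,-0.4,0,0,0,-0.7]]]'
```

```text
clock: 7.15
position: [0.579, -0.1517, 0.109]
ee_rot: [-1.789, -2.582, 0.0]
force: [0.2, -0.2, -0.7]
width: 0.301
clock: 7.55
position: [0.5791, -0.1517, 0.105]
ee_rot: [-1.789, -2.582, -0.0]
force: [-0.0, -0.3, -1.3]
width: 0.304
```

```bash
python3 -m creep '[[[0,0,-0.2,0,0,0,-0.7],[0,0,-0.4,0,0,0,-0.7],[0,0,-0.4,0,0,0,-0.7]]]'
python3 -m creep '[[[0,0,-0.2,0,0,0,-0.7],[0,0,-0.4,0,0,0,-0.7],[0,0,-0.4,0,0,0,-0.7]]]'
```

```text
clock: 7.85
position: [0.5789, -0.1517, 0.1008]
ee_rot: [-1.789, -2.582, 0.0]
force: [0.4, 0.4, -1.1]
width: 0.305
clock: 8.15
position: [0.5789, -0.1517, 0.0968]
ee_rot: [-1.789, -2.582, 0.0]
force: [0.4, -0.1, -1.9]
width: 0.302
```

The ribs are in the slots, about 11 mm deep with no resistance. Next I press through the spring.

```bash
python3 -m creep '[[[0,0,-0.2,0,0,0,-0.7],[0,0,-0.4,0,0,0,-0.7],[0,0,-0.4,0,0,0,-0.7]]]' 50
python3 -m creep '[[[0,0,-0.2,0,0,0,-0.7],[0,0,-0.4,0,0,0,-0.7],[0,0,-0.4,0,0,0,-0.7]]]'
python3 -m creep '[[[0,0,-0.2,0,0,0,-0.7],[0,0,-0.4,0,0,0,-0.7],[0,0,-0.4,0,0,0,-0.7]]]'
```

```text
clock: 8.45
position: [0.5793, -0.1517, 0.0934]
ee_rot: [1.789, 2.582, 0.0]
force: [-1.4, 0.7, 5.4]
width: 0.299
clock: 8.75
position: [0.5793, -0.1517, 0.0895]
ee_rot: [1.789, 2.582, 0.0]
force: [-1.8, 0.2, 5.6]
width: 0.299
clock: 9.05
position: [0.5793, -0.1518, 0.0857]
ee_rot: [1.789, 2.582, 0.0]
force: [-2.7, -0.2, 7.7]
width: 0.3
```

```bash
python3 -m creep '[[[0,0,-0.2,0,0,0,-0.7],[0,0,-0.4,0,0,0,-0.7],[0,0,-0.4,0,0,0,-0.7]]]'
python3 -m creep '[[[0,0,-0.1,0,0,0,-0.7],[0,0,-0.1,0,0,0,-0.7]]]'
python3 -m creep '[[[0,0,-0.1,0,0,0,-0.7],[0,0,-0.1,0,0,0,-0.7]]]'
```

```text
clock: 9.35
position: [0.5793, -0.1518, 0.0822]
ee_rot: [1.789, 2.581, -0.0]
force: [-3.4, -0.1, 10.6]
width: 0.301
clock: 9.55
position: [0.5794, -0.1517, 0.0821]
ee_rot: [1.789, 2.581, -0.001]
force: [-6.8, 0.2, 18.9]
width: 0.301
clock: 9.75
position: [0.5794, -0.1518, 0.0821]
ee_rot: [1.789, 2.58, -0.001]
force: [-10.6, -0.0, 30.8]
width: 0.304
```

```bash
python3 -m creep '[[[0,0,0.1,0,0,0,-0.7],[0,0,0.1,0,0,0,-0.7],[0,0,0.1,0,0,0,-0.7],[0,0,0.1,0,0,0,-0.7],[0,0,0.1,0,0,0,-0.7]]]'
python3 - <<'E'
from h import *
a=snap("side","s9"); b=snap("top","t9")
s=arm.observe();print(s["clock"],s["position"].round(4),s["force"].round(2),s["width"])
x=cv2.resize(a[145:215,235:295],None,fx=10,fy=8.5,interpolation=cv2.INTER_CUBIC); cv2.imwrite("pics/s9e.png",x)
E
```

```text
clock: 10.25
position: [0.5794, -0.1517, 0.0821]
ee_rot: [1.789, 2.581, -0.0]
force: [-7.4, 0.2, 20.0]
width: 0.3
10.35 [ 0.5794 -0.1518  0.0821] [-7.18 -1.12 20.38] 0.302623366949374
```

View pics/s9e.png

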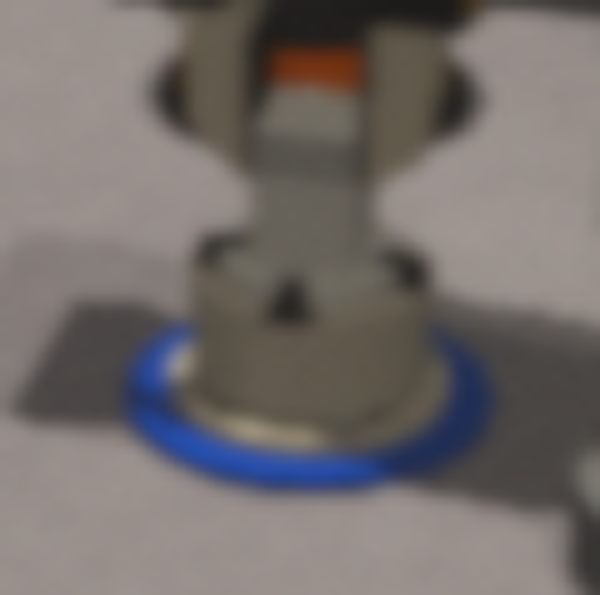

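View pics/t9.png

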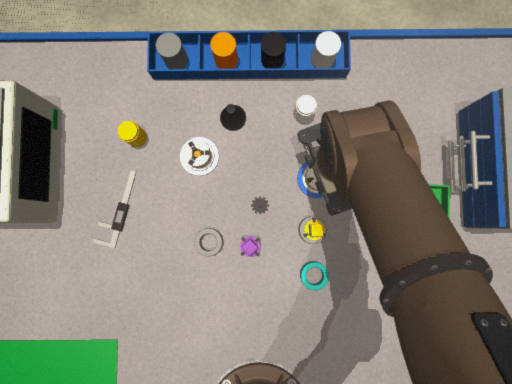

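The close-up shows the flange flat on the hub, with the front tab at about pixel (264,180) on its slot mark. In the top view the other parts sit where they were: yellow coupling (313,230), purple (250,246), gear (260,205). Handing in.

```bash
python3 -c "
from cell import arm
print(arm.sign_off()); print(arm.observe()['force'])"
```

```text
the job is handed in; nothing more can be done
None
the job is handed in; nothing more can be done
```

The white four-ribbed coupling is fully home in the four-slot hub on the blue plate. I handed the job in at about 10.4 s, still gripping it at up to 50 N and pressing down with about 20 N.

- **Insertion:** I turned the coupling about 16° to line up with the slots. The ribs dropped in about 11 mm with no resistance, then the spring force rose from 5 N to 10.6 N.
- **Fully home:** It stopped hard at TCP z = 0.0821, within a millimetre of the height I worked out for fully home. The force reached 31 N there, so I backed off to 20 N.
- **Last pictures:** The side view shows the flange flat on the hub with its tabs on the slot marks. In the top view the yellow coupling and the bystanders I could see are where they were; the arm hid the spool and most of the parts tray.

Two things did not fully agree:
- **Fingertips:** In the side pictures they looked about 2 cm higher than the stated 17 mm ahead of the TCP. The pads therefore held only the upper part of the grip, but it did not slip.
- **Side load:** About 7 N sideways (along −x) remained at the end.

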